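Slide the tall culture jar out of the cluster into the viewing bay

ROBOT

A 6-joint arm with a two-finger parallel gripper is mounted at the origin on the work surface. World frame = base frame: x ahead of the robot, y to its left, z up, the work surface at z = 0. Lengths are in mm, angles in rad, forces in N, time in s.
With the tool pointing down it reaches from about 275 to 825 mm from the base axis. Payload 4.9 kg.
Tool frame: the origin (TCP) lies at the very end of the fingers, on their centre line; the grasp point (between the pads) lies 19 mm behind it; z points along the fingers, y is the direction in which the jaws open and shut (so a half turn about z gives the same grasp; the last joint's range is limited). The gripper opens to 85 mm and grips with 20 to 120 N. Pads are 22 mm wide; open, the fingers measure 114 mm over their backs; the gripper's body (76 mm by 85 mm) begins 54 mm behind the grasp point. The pads swing forward as they close: fully open they stand 13 mm farther back than shut.
Start: joints at [-1.416, 0.326, -0.193, 1.052, 0, 1.437], TCP at [156.653, -527.237, 231.281] pointing down, gripper open.
Joint ranges: [-2.65, 2.65], [-0.97, 1.79], [-1.3, 1.35], [-1.93, 2.1], [-1.47, 1.37], [-3.14, 3.14]. Speed limits (rad/s): [2.57, 2.57, 3.14, 3.14, 3.14, 3.14].

INTERFACE

Orientations are given as [roll, pitch, yaw] about the fixed x, y, z axes, in that order (R = Rz(yaw) Ry(pitch) Rx(roll)).
In Python, from bench import bot, solve_ik, imaging gives the robot as it stands. Calls block until the motion is done:
- bot.move_ptp(position, orientation): joint-space move of the TCP to a pose.
- bot.movel(position, rot=None, max_speed=150, threshold=None): straight line of the TCP; rot=None keeps the orientation; max_speed is the mean speed in mm/s. With threshold (N) it stops when the force on the tool has changed by that much, and returns True; else False.
- bot.move_j(angles): joint-space move.
- bot.grip(opening, effort=None): opening from 0.0 (shut) to 1.0 (fully open); effort is the grip in N (None keeps the last); returns when the fingers have stopped.
- bot.dwell(seconds).
- solve_ik(position, orientation): joint angles nearest the present ones, or None.
- bot.get_state(): the state.
- imaging.capture(name): name is "side" or "top"; returns the picture (400x640x3 uint8, blue, green, red); there is no depth.
- imaging.camera_model(name): a dict with "K" (3x3 intrinsics, pixels), "position" and "rotation" of the camera in the world. Camera axes: x right, y up, looking along -z (the intrinsics and any distortion apply to the point x, -y, -z); pixel columns grow to the right and rows downward; lengths in mm; the calibration is good to about 2 mm. A picture is of the moment at which its call begins. camera_model takes no time and is no camera call.
A pose or a line that the arm cannot do raises bot.IKError and nothing moves.
- bot.sign_off(): hands the job in, once; it reports no verdict.
The state is a dict: "t": time; "qpos": joint angles; "joint_velocities": joint speeds; "effort": joint torques, N m; "tcp_pos": TCP position; "orientation": TCP orientation; "contact_force": force on the tool from outside, world axes, zero at the start; "wrist_torque": the same for the moment, N m; "opening": opening from 0.0 (shut) to 1.0 (fully open).
Only numpy, scipy, OpenCV 4.12 (cv2) and the standard library are available. Lean on these libraries where they do the work, as an engineer would, in place of code of your own. Each camera call takes 0.05 s, during which the arm holds its last target.

TASK

Push the one tall culture jar clear of the low jars it is touching, without moving them, and slide it upright along the bench, never lifting it, into the viewing bay until it meets the backstop. Hold it pressed lightly against the backstop for about a second (some 5 to 10 newtons; never hard), then let go and leave it standing in the bay. Leave everything else on the bench where it is.

Things in the scene. Friction and masses are not known exactly. Their poses are not given: they have to be found in the camera images.
- tall_center (a point): The tall culture jar, tallest of the four touching jars: plain cylinder 76 mm diameter, 60 mm tall, clear walls, flat white lid of the same diameter, loose, 0.18 to 0.34 kg. It stands 24 mm above the low jars, so its wall can be pushed over their lids. Squat: it slides upright if pushed at 45 to 60 mm up; sliding takes about 1 to 4 N. Point: its centre, 30 mm above the bench.
- low1_center (a point): Low culture jar of the cluster: plain cylinder 76 mm diameter, 36 mm tall, clear walls, flat white lid, about 0.17 kg, loose. Point: its centre, 18 mm above the bench. It touches the tall jar.
- low2_center (a point): Low culture jar of the cluster: plain cylinder 76 mm diameter, 36 mm tall, clear walls, flat white lid, about 0.17 kg, loose. Point: its centre, 18 mm above the bench. It touches the tall jar.
- low3_center (a point): Low culture jar of the cluster: plain cylinder 76 mm diameter, 36 mm tall, clear walls, flat white lid, about 0.17 kg, loose. Point: its centre, 18 mm above the bench. It stands behind, touching the other two low jars and not the tall one.
- guides: Viewing bay's two white guide bars on the bench, 20 mm tall, 12 mm thick, 80 mm apart inside, bare bench between. Origin: on the bench, on the middle line. +x is the way the jar goes in. Bars are straight from x = -70 to +60 mm; from -70 to -113 mm they flare to about 130 mm apart at the mouth.
- bay: Backstop across the bay's far end: upright rigid plate 90 mm wide, top 70 mm up, grey sensor behind. Same origin and axes as guides. Its face is clamped somewhere from x = +38 to +63 mm, new each time, so the seated jar's centre ends at x = 0 to +25 mm: feel for it. The sensor needs over 2 N for half a second (jar friction adds to that at the hand); over 15 N harms it.
- bottle_center (a point): Bystander: white round bottle, 60 mm diameter, 110 mm tall, loose. Point: its centre, 55 mm up.
- spare_lid_center (a point): Bystander: loose white jar lid, 76 mm diameter, 12 mm thick, flat on the bench. Point: its centre.
- tweezers: Bystander: steel tweezers, 160 mm long, 14 mm wide, 8 mm high, lying on the bench. Origin: its middle, at bench level; x along its length.
Mind the look-alikes: they are no part of the job. Leave any red look-alike of the bay alone. Leave any purple look-alike of the part that bears tall_center alone.

How it is judged:
By the outcome, as a careful person would: the job done as asked, in the order asked, and still so for the second after the job is handed in, with the robot touching nothing.
It also fails if it takes over 67 s, if anything falls off the work surface, if the arm or the gripper's body presses on something with over 40 N, if the wrist force passes 120 N, or if a joint passes its speed limit or range.

## Working session

There is one attempt and no reset: what is moved stays moved. The work goes in short steps, each a Python script; the robot and the scene stay as the last script left them, time stands still between calls to the robot, and variables do not carry over. Pictures are saved under pics/ and viewed, and the job is handed in when it is done.

```bash
ls; mkdir -p pics; python3 - <<'E'
from bench import bot, imaging
import cv2
for n in("side","top"):
    cv2.imwrite(f"pics/{n}0.png",imaging.capture(n)); print(n,imaging.camera_model(n))
s=bot.get_state();print(s["t"],s["tcp_pos"],s["orientation"],s["contact_force"])
E
```

```text
pics
side {'K': array([[430.1715059 ,   0.        , 320.72891412],
       [  0.        , 430.1715059 , 190.98180533],
       [  0.        ,   0.        ,   1.        ]]), 'position': array([ 16.35341815, 633.73185144, 552.69358859]), 'rotation': array([ 1.07129577e+00,  7.86458439e-04, -2.48525169e+00])}
top {'K': array([[478.29860284,   0.        , 330.46486956],
       [  0.        , 478.29860284, 199.77898197],
       [  0.        ,   0.        ,   1.        ]]), 'position': array([ 364.93363249,  -50.27955307, 1288.83051552]), 'rotation': array([ 0.1535925 ,  0.00975055, -1.54586088])}
0.1 [ 156.60118561 -526.67139603  230.57626962] [-3.14001402e+00 -2.34662861e-04  2.88836163e-01] [-0.06169798 -0.49624144  0.24073435]
```

View pics/side0.png

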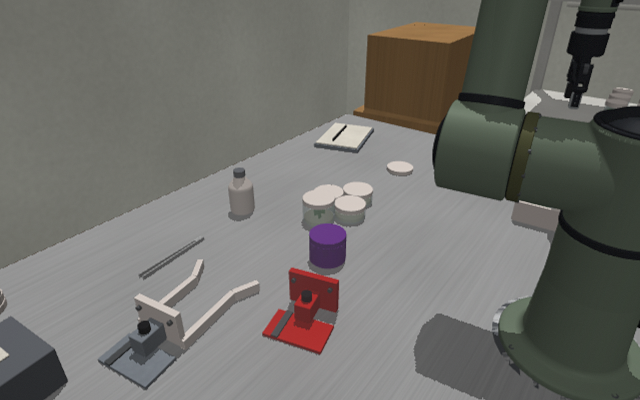

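View pics/top0.png

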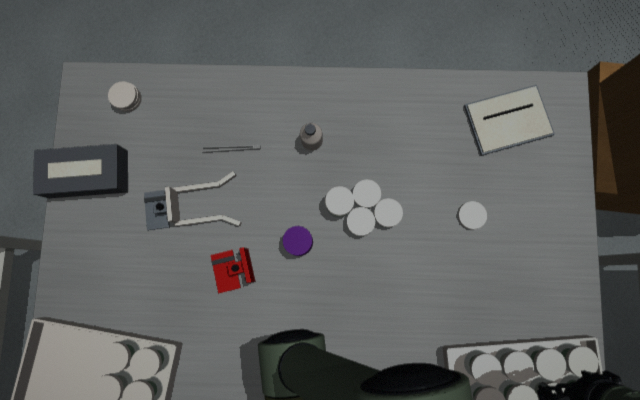

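```bash
cat > h.py <<'E'
import numpy as np, cv2
from scipy.spatial.transform import Rotation as R
from bench import imaging
def cam(n):
    m=imaging.camera_model(n); return m["K"],np.array(m["position"]),R.from_euler("xyz",m["rotation"]).as_matrix()
def ray(n,uv,z):
    K,p,r=cam(n); uv=np.atleast_2d(uv).astype(float)
    d=np.c_[uv,np.ones(len(uv))]@np.linalg.inv(K).T; d=d*[1,-1,-1]; d=d@r.T
    return p+d*((z-p[2])/d[:,2])[:,None]
def proj(n,P):
    K,p,r=cam(n); c=(np.atleast_2d(P)-p)@r*[1,-1,-1]; q=c@K.T; return q[:,:2]/q[:,2:]
E
python3 - <<'E'
from h import *
print(proj("top",[156.6,-526.7,230]),proj("side",[156.6,-526.7,230]),proj("top",[0,0,0]))
t=cv2.imread("pics/top0.png"); s=cv2.imread("pics/side0.png")
c=cv2.resize(t[130:300,140:420],None,fx=2.85,fy=2.85,interpolation=cv2.INTER_CUBIC); cv2.imwrite("pics/topc.png",c)
c=cv2.resize(s[160:390,90:390],None,fx=2.6,fy=2.6,interpolation=cv2.INTER_CUBIC); cv2.imwrite("pics/sidec.png",c)
g=cv2.cvtColor(t,cv2.COLOR_BGR2GRAY); hsv=cv2.cvtColor(t,cv2.COLOR_BGR2HSV)
for th in(185,200,215):
    m=((g>th)*255).astype(np.uint8); m[:, :100]=0; m[310:]=0
    dt=cv2.distanceTransform(m,cv2.DIST_L2,5)
    n,l,st,ce=cv2.connectedComponentsWithStats(m)
    print(th,[(st[i].tolist(),ce[i].round(1).tolist()) for i in range(1,n) if st[i,4]>30])
E
```

```text
[[558.85881966 379.5199818 ]] [[568.61487382 108.60419837]] [[312.09777238 418.23062631]]
185 []
200 []
215 []
```

```bash
python3 - <<'E'
from h import *
t=cv2.imread("pics/top0.png");g=cv2.cvtColor(t,cv2.COLOR_BGR2GRAY)
c=cv2.HoughCircles(cv2.resize(g[170:240,310:420],None,fx=4,fy=4,interpolation=cv2.INTER_CUBIC),cv2.HOUGH_GRADIENT,1,60,param1=120,param2=15,minRadius=50,maxRadius=66)
for x,y,r in c[0]: print(x/4+310-.375,y/4+170-.375,r/4)
E
```

```text
360.75 221.0 14.425
339.25 200.5 14.375
366.5 192.75 14.1
388.5 212.0 14.3
```

View crops.

View pics/topc.png

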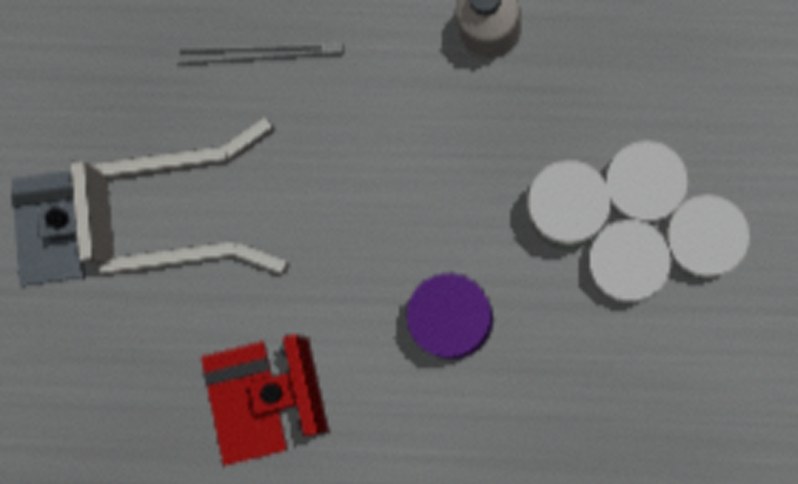

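View pics/sidec.png

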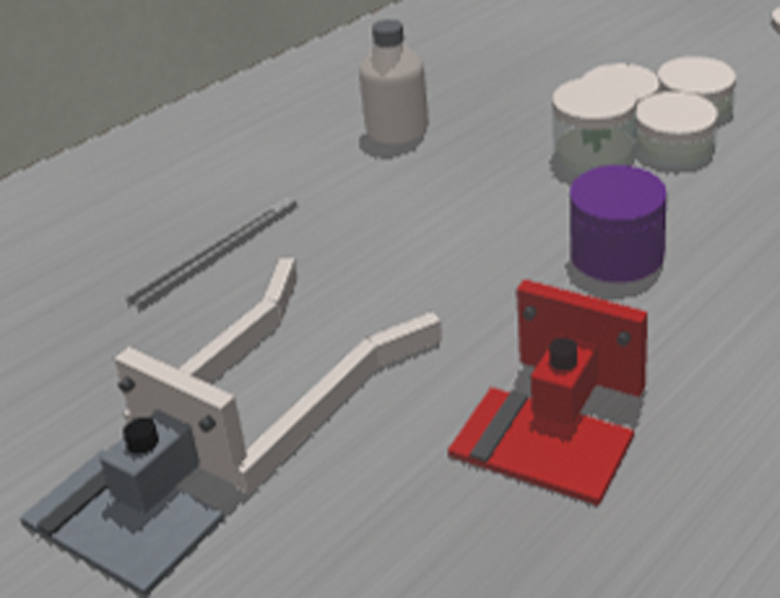

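```bash
python3 - <<'E'
from h import *
t=cv2.imread("pics/top0.png");g=cv2.cvtColor(t,cv2.COLOR_BGR2GRAY)
print(g[200,320:410]); print(g[180:230,175].tolist())
E
```

```text
[108  83  63  62  69 118 160 165 167 166 165 165 166 165 165 165 166 166
 166 166 164 163 166 166 164 167 166 163 166 165 166 166 166 159 118 156
 165 163 167 166 167 166 166 166 166 166 166 165 166 165 164 166 165 164
 167 166 167 163 160 137 135 150 158 162 163 164 164 164 164 166 165 164
 163 160 153 144 127 118 117 116 116 117 117 117 119 117 118 118 119 118]
[109, 106, 108, 111, 109, 109, 112, 137, 154, 143, 113, 77, 64, 65, 66, 66, 64, 64, 65, 65, 64, 64, 64, 68, 65, 64, 65, 64, 67, 66, 66, 64, 65, 65, 64, 66, 65, 66, 63, 65, 65, 57, 62, 98, 134, 102, 73, 98, 110, 112]
```

```bash
cat > meas.py <<'E'
from h import *
def bars(f="pics/top0.png"):
    t=cv2.imread(f);g=cv2.cvtColor(t,cv2.COLOR_BGR2GRAY).astype(float)
    out={}
    for nm,(r0,r1) in {"up":(165,200),"lo":(205,235)}.items():
        pts=[]
        for c in range(180,213):
            w=np.clip(g[r0:r1,c]-122,0,None); w[w<6]=0
            pts.append((c,(w*np.arange(r0,r1)).sum()/w.sum()))
        p=ray("top",np.array(pts),20)[:,:2]
        vx,vy,x0,y0=cv2.fitLine(p.astype(np.float32),cv2.DIST_HUBER,0,.01,.01).ravel()
        res=np.abs((p[:,0]-x0)*vy-(p[:,1]-y0)*vx)
        print(nm,"dir",np.degrees(np.arctan2(vy,vx)),"pt",x0,y0,"res",res.max(),"ends",p[0],p[-1]); out[nm]=(vx,vy,x0,y0)
    return out
E
python3 - <<'E'
from meas import *
o=bars()
d=np.array(o["up"][:2])*np.sign(o["up"][1])+np.array(o["lo"][:2])*np.sign(o["lo"][1]); d/=np.linalg.norm(d)
n=np.array([-d[1],d[0]]); a=np.array(o["up"][2:]);b=np.array(o["lo"][2:])
print("axis",d,np.degrees(np.arctan2(d[1],d[0])),"sep",(a-b)@n)
off=((a+b)/2)@n
print("mid offset along n",off)
J=ray("top",[[339.25,200.5]],60)
L=ray("top",[[360.75,221],[366.5,192.75],[388.5,212]],36)
print(J,L); A=np.vstack([J,L])[:,:2]
print(np.linalg.norm(A[:,None]-A[None],axis=2).round(1))
t=cv2.imread("pics/top0.png");h=cv2.cvtColor(t,cv2.COLOR_BGR2HSV)
m=cv2.inRange(h,(120,80,40),(160,255,255)); M=cv2.moments(m[:300],True); print("purple",ray("top",[[M['m10']/M['m00'],M['m01']/M['m00']]],55),M['m00'])
# bar corners approx: flare tips, bends
for nm,uv,z in [("upbend",(219,184),20),("uptip",(234,174),20),("lobend",(222,217.5),20),("lotip",(240,224),20),("plate",(169,205),70),("bottle",(311,135),110),("redplate",(248,264),60)]:
    p=ray("top",[uv],z)[0]; print(nm,p.round(1),"along",p[:2]@d,"lat",p[:2]@n-off)
for j in A: print("jar along",j@d,"lat",j@n-off)
for i,(P,z) in enumerate(zip(A,(60,36,36,36))): print(proj("side",[*P,z]))
E
```

```text
up dir -80.79112 pt 590.0723 331.35147 res 0.8111793962130063 ends [582.72753232 374.36836739] [597.71125302 288.49849927]
lo dir -80.60019 pt 498.04355 324.89777 res 0.8536432525057984 ends [490.45804087 367.60451218] [505.29428199 282.67760708]
axis [-0.16167857  0.98684347] 99.30434 sep -91.86143
mid offset along n -589.95074
[[553.46151764 -56.43084124  60.        ]] [[ 503.91816468 -114.30081108   36.        ]
 [ 579.64838564 -128.40277101   36.        ]
 [ 529.51427005 -187.05347053   36.        ]]
[[  0.   76.2  76.6 132.8]
 [ 76.2   0.   77.   77.1]
 [ 76.6  77.    0.   77.2]
 [132.8  77.1  77.2   0. ]]
purple [[447.25106209  49.61629579  55.        ]] 708.0
upbend [597.1 269.5  20. ] along 169.37340548596103 lat -42.870759215741145
uptip [625.6 230.4  20. ] along 126.17978996746088 lat -64.67426300350292
lobend [506.2 255.9  20. ] along 170.67071091892942 lat 48.9900349984141
lotip [490.  206.7  20. ] along 124.7786994525649 lat 73.01291394127156
plate [529.9 382.9  70. ] along 292.2264351181931 lat 5.144851554631373
bottle [712.9  19.5 110. ] along -96.00078960344827 lat -116.76827925136365
redplate [384.2 172.6  60. ] along 108.2654640726498 lat 182.9390953468913
jar along -145.17127235618833 lat 52.894519421198765
jar along -194.26977568109967 lat 111.14238743578295
jar along -220.4301563476825 lat 38.6884983315
jar along -270.2036039977444 lat 97.64558384063173
[[319.02596744 196.81706083]]
[[350.25125944 202.33441618]]
[[328.38914857 190.86274273]]
[[358.00539494 187.85204069]]
```

```bash
python3 - <<'E'
from h import *
d=np.array([-.16167857,.98684347]);n=np.array([-d[1],d[0]]);off=-589.95
for nm,uv,z in [("upbend",(194.6,276),20),("lobend",(232,292.7),20),("uptip",(201.5,260.8),20),("lotip",(257,283),20),("plateL",(90+122/2.6,160+352/2.6),70),("plateR",(90+236/2.6,160+403/2.6),70),
 ("purple",(90+618/2.6,160+193/2.6),60)]:
    p=ray("side",[uv],z)[0]; print(nm,p.round(1),"along",p[:2]@d,"lat",p[:2]@n-off)
t=cv2.imread("pics/top0.png");g=cv2.cvtColor(t,cv2.COLOR_BGR2GRAY)
for c in (185,195,205): print(g[178:195,c].tolist(),g[210:230,c].tolist())
E
python3 - <<'E'
from bench import bot,solve_ik
import numpy as np
print(bot.get_state()["opening"], solve_ik([553,-98,120],[np.pi,0,1.47]))
bot.grip(0.47,20); s=bot.get_state();print(s["t"],s["opening"],s["tcp_pos"])
E
```

```text
upbend [596.7 273.4  20. ] along 173.32660200086156 lat -43.099617384170756
lobend [505.6 261.6  20. ] along 176.41101391168607 lat 48.725295723439444
uptip [623.6 235.5  20. ] along 131.5882624855008 lat -63.527099205520585
lotip [488.5 215.4  20. ] along 133.56714068515893 lat 73.01259003443181
plateL [577.2 394.9  70. ] along 296.37000261376096 lat -43.483227374761896
plateR [484.4 378.4  70. ] along 295.0776557794907 lat 50.73908603353618
purple [445.3  54.5  60. ] along -18.207079280275863 lat 141.74169724887759
[110, 108, 108, 108, 108, 110, 110, 107, 145, 162, 163, 159, 97, 57, 64, 99, 111] [113, 114, 111, 115, 117, 116, 114, 114, 110, 102, 143, 161, 161, 157, 97, 67, 95, 111, 113, 114]
[109, 112, 110, 108, 107, 112, 129, 153, 162, 162, 139, 89, 65, 97, 111, 114, 111] [113, 112, 112, 113, 116, 116, 114, 117, 139, 157, 162, 161, 142, 88, 68, 97, 110, 111, 113, 112]
[112, 110, 112, 110, 115, 146, 161, 163, 158, 104, 60, 65, 98, 109, 112, 113, 113] [113, 113, 113, 114, 115, 115, 116, 148, 163, 163, 158, 102, 66, 99, 112, 113, 114, 111, 111, 114]
0.9990421884510022 [-0.30682256  0.44471923 -0.31973278  0.80634432  0.          1.36477009]
0.6083 0.4672387909562205 [ 156.64576731 -527.2258385   231.28894469]
```

```bash
cat > nav.py <<'E'
import numpy as np
D=np.array([-.16167857,.98684347]);N=np.array([-D[1],D[0]]);OFF=-589.95
YB=np.arctan2(D[1],D[0])
def w(a,l): return D*a+N*(l+OFF)
def tool(a,l,back,dyaw,z):
    "tcp for jar centre (a,l), back mm behind, yaw offset deg"
    y=YB+np.radians(dyaw); p=w(a,l)-back*np.array([np.cos(y),np.sin(y)])
    return [*p,z],[np.pi,0,y]
def st(bot):
    s=bot.get_state(); f=np.array(s["contact_force"]); p=np.array(s["tcp_pos"])
    print("t%.2f tcp %s a %.1f l %.1f F along %.2f lat %.2f z %.2f"%(s["t"],p.round(1),p[:2]@D,p[:2]@N-OFF,f[:2]@D,f[:2]@N,f[2])); return s,f
E
python3 - <<'E'
from nav import *; from bench import bot,imaging; import cv2
p,o=tool(-145.2,52.9,62,-15,120); bot.move_ptp(p,o); st(bot)
bot.movel(tool(-145.2,52.9,62,-15,44)[0],max_speed=60); st(bot)
cv2.imwrite("pics/side1.png",imaging.capture("side")); cv2.imwrite("pics/top1.png",imaging.capture("top"))
s=cv2.imread("pics/side1.png");cv2.imwrite("pics/side1c.png",cv2.resize(s[120:260,250:420],None,fx=4.4,fy=4.2,interpolation=cv2.INTER_CUBIC))
t=cv2.imread("pics/top1.png");cv2.imwrite("pics/top1c.png",cv2.resize(t[150:260,290:430],None,fx=5,fy=5,interpolation=cv2.INTER_CUBIC))
E
```

```text
t2.68 tcp [ 547.3 -119.2  120.2] a -206.1 l 69.1 F along 0.61 lat -0.29 z -0.17
t4.10 tcp [ 547.7 -118.3   44.4] a -205.3 l 68.6 F along 0.06 lat -0.14 z 0.52
```

View pics/side1c.png

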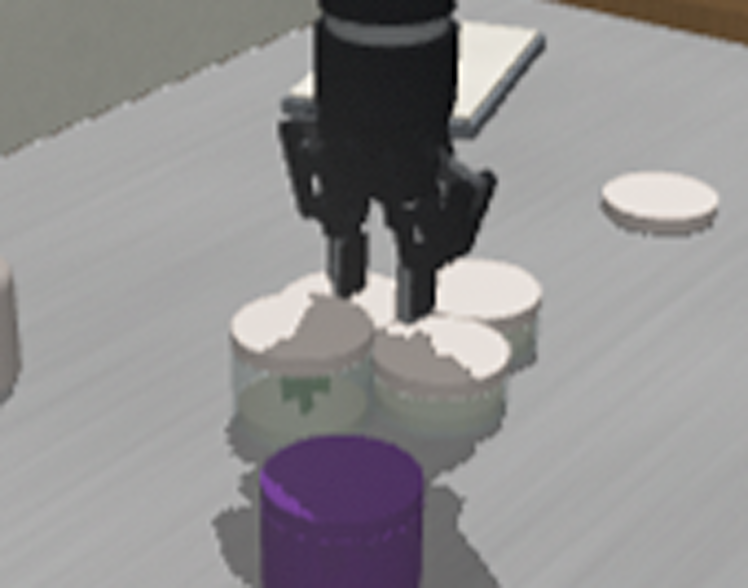

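View pics/top1c.png

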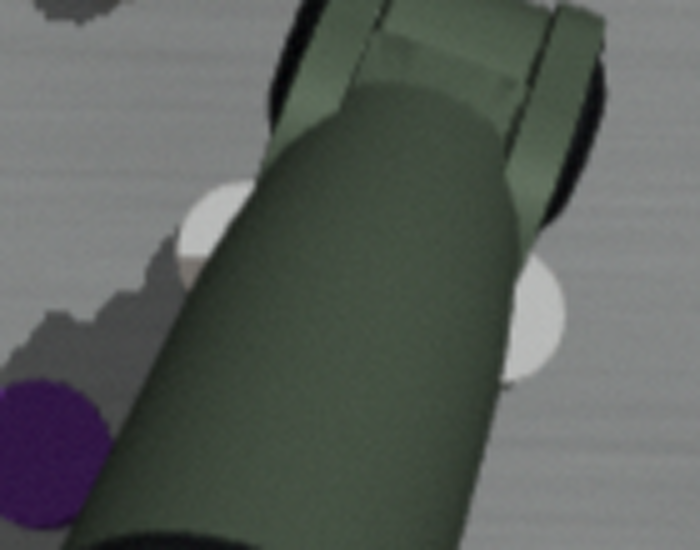

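```bash
python3 - <<'E'
from nav import *; from h import ray; from bench import bot,imaging; import cv2
for uv in ((328.4,190.7),(343.2,196.2)):
    for z in (42,48): q=ray("side",[uv],z)[0]; print(z,q.round(1),q[:2]@D,q[:2]@N-OFF)
p,_=tool(-106.6,42.6,43.3,-15,44); print(bot.movel(p,max_speed=30,threshold=20)); st(bot)
cv2.imwrite("pics/side2.png",imaging.capture("side"))
s=cv2.imread("pics/side2.png");cv2.imwrite("pics/side2c.png",cv2.resize(s[120:260,250:420],None,fx=4.4,fy=4.2,interpolation=cv2.INTER_CUBIC))
E
```

```text
42 [ 573.6 -120.2   42. ] -211.40056667546182 43.34738503690164
48 [ 567.  -111.4   48. ] -201.60035699145118 48.37588158873223
42 [ 528.5 -119.8   42. ] -203.61938300762782 87.79348097632749
48 [ 522.5 -110.9   48. ] -193.910592333079 92.29979244184284
False
t6.31 tcp [553.1 -59.8  44. ] a -148.5 l 53.8 F along -1.13 lat 0.33 z -0.43
```

View pics/side2c.png

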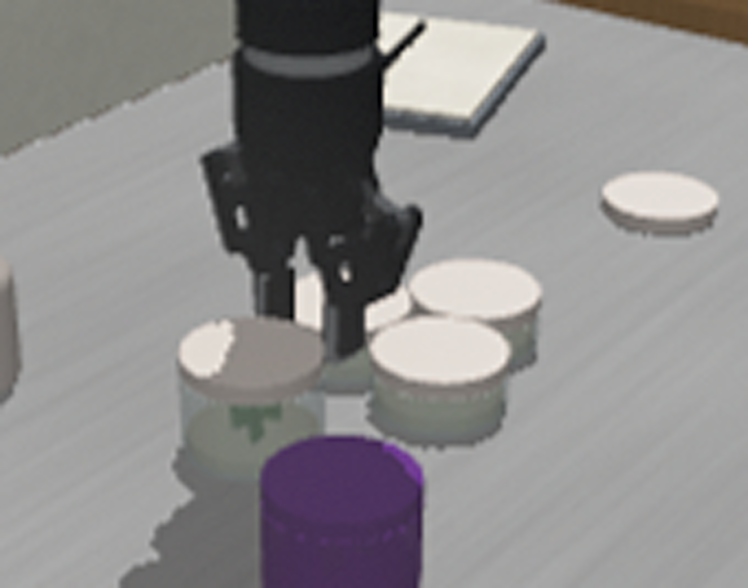

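The tall jar is upright and clear of the low jars, with its lid centre at about px (307,204). The low jars' lids haven't moved. Next I'll slide it to the bay mouth.

```bash
python3 - <<'E'
from nav import *; from bench import bot,imaging; import cv2
p,o=tool(95,1,43.3,0,44); print(bot.movel(p,o,max_speed=50,threshold=15)); st(bot)
for n in("side","top"): cv2.imwrite(f"pics/{n}3.png",imaging.capture(n))
s=cv2.imread("pics/side3.png");cv2.imwrite("pics/side3c.png",cv2.resize(s[160:380,90:380],None,fx=2.7,fy=2.7,interpolation=cv2.INTER_CUBIC))
s=cv2.imread("pics/top3.png");cv2.imwrite("pics/top3c.png",cv2.resize(s[140:260,140:420],None,fx=2.8,fy=2.8,interpolation=cv2.INTER_CUBIC))
E
```

```text
False
t10.65 tcp [572.8 146.2  44. ] a 51.7 l 1.0 F along -1.23 lat -0.06 z -0.86
```

View pics/side3c.png

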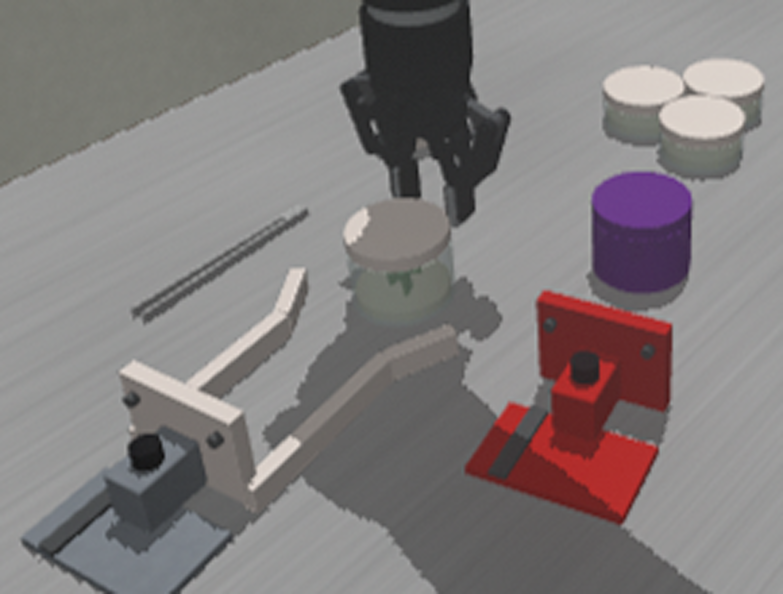

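View pics/top3c.png

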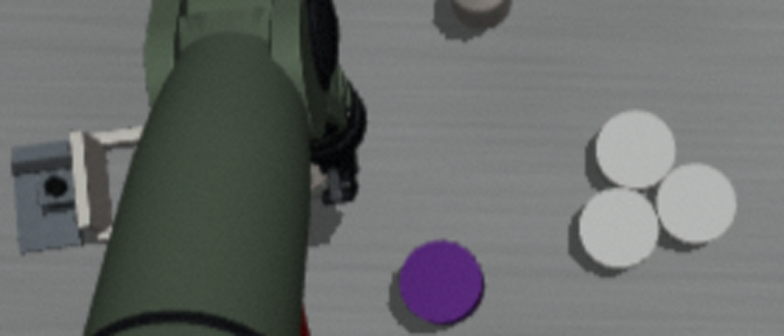

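```bash
python3 - <<'E'
from nav import *; from h import ray; from bench import bot
# lid ellipse left/right extents at lid
q=ray("side",[[90+397.5/2.7,160+232/2.7]],60)[0]; print("jar",q[:2]@D,q[:2]@N-OFF)
for a in (130,160,185):
    p,o=tool(a,1,43.3,0,44); print(bot.movel(p,max_speed=30,threshold=8)); s,f=st(bot)
    if abs(f[:2]@N)>3: break
E
```

```text
jar 100.19584896520011 5.711427827034754
False
t12.07 tcp [567.1 180.9  44. ] a 86.8 l 1.0 F along -0.20 lat -0.24 z -0.27
False
t13.22 tcp [562.3 210.6  44. ] a 116.9 l 1.0 F along -0.80 lat 0.75 z 0.69
False
t14.20 tcp [558.2 235.4  44. ] a 142.0 l 1.0 F along -0.32 lat -0.32 z 0.58
```

```bash
python3 - <<'E'
from nav import *; from bench import bot,imaging; import cv2
s=imaging.capture("side");cv2.imwrite("pics/side4c.png",cv2.resize(s[160:380,90:380],None,fx=2.7,fy=2.7,interpolation=cv2.INTER_CUBIC))
E
```

```text
(no output)
```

View pics/side4c.png

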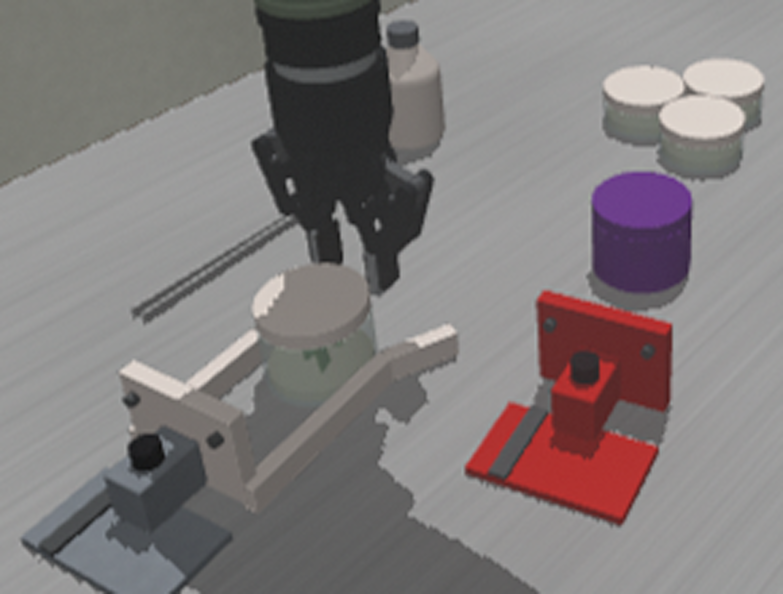

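```bash
python3 - <<'E'
from nav import *; from bench import bot
for a in (208,228):
    p,o=tool(a,1,43.3,0,44); print(bot.movel(p,max_speed=25,threshold=8)); s,f=st(bot)
    if abs(f[:2]@N)>3 : raise SystemExit
p,o=tool(278,1,43.3,0,44); print(bot.movel(p,max_speed=7,threshold=5)); st(bot)
bot.dwell(.1); st(bot)
E
```

```text
False
t15.32 tcp [554.5 258.   44. ] a 165.0 l 1.0 F along -0.09 lat 0.19 z -0.53
False
t16.27 tcp [551.3 277.8  44. ] a 185.0 l 1.0 F along 1.02 lat 0.35 z -0.35
True
t19.94 tcp [547.2 301.1  43.6] a 208.7 l 1.3 F along -0.51 lat -0.32 z 1.30
t20.04 tcp [547.  300.8  43.2] a 208.4 l 1.5 F along 0.66 lat -0.23 z 0.29
```

```bash
python3 - <<'E'
from nav import *; from bench import bot
def go(A,th,v):
    p,o=tool(A,1,0,0,44); r=bot.movel(p,max_speed=v,threshold=th); print(r); return r
go(213,5,5); 
for i in range(4): st(bot)
bot.dwell(.15); st(bot)
E
```

```text
True
t20.61 tcp [547.  300.8  42.9] a 208.4 l 1.5 F along -0.20 lat -0.03 z 0.11
t20.61 tcp [547.  300.8  42.9] a 208.4 l 1.5 F along -0.20 lat -0.03 z 0.11
t20.61 tcp [547.  300.8  42.9] a 208.4 l 1.5 F along -0.20 lat -0.03 z 0.11
t20.61 tcp [547.  300.8  42.9] a 208.4 l 1.5 F along -0.20 lat -0.03 z 0.11
t20.76 tcp [546.8 300.6  42.6] a 208.2 l 1.7 F along -0.77 lat -1.24 z 0.98
```

```bash
python3 - <<'E'
from nav import *; from bench import bot
for A in (208.0,208.4,208.8,209.2,209.6):
    p,o=tool(A,1.3,0,0,44); bot.movel(p,max_speed=5); 
    F=[]
    for i in range(3): F.append(np.array(bot.get_state()["contact_force"])[:2]@D); bot.dwell(.03)
    s,f=st(bot); print(A,np.round(F,2))
    if np.mean(F)<-5: break
E
```

```text
t21.33 tcp [547.1 300.5  43.9] a 208.1 l 1.5 F along -0.77 lat 0.39 z -0.04
208.0 [-0.01 -0.04 -0.75]
t21.68 tcp [547.2 300.8  44. ] a 208.4 l 1.3 F along -0.17 lat -0.62 z -1.10
208.4 [-1.3  -0.06 -0.41]
t22.03 tcp [547.1 301.   44. ] a 208.6 l 1.3 F along -1.89 lat -0.26 z 0.15
208.8 [-0.7  -1.89 -1.88]
t22.38 tcp [547.3 301.3  44. ] a 208.8 l 1.2 F along -2.84 lat 0.19 z -0.47
209.2 [-3.27 -3.89 -3.74]
t22.73 tcp [547.3 301.4  44. ] a 208.9 l 1.1 F along -5.42 lat -0.68 z -0.10
209.6 [-4.77 -4.92 -5.64]
```

```bash
python3 - <<'E'
from nav import *; from bench import bot,imaging; import cv2
A=209.6
while A<211.2:
    A+=.2; p,o=tool(A,1.3,0,0,44); bot.movel(p,max_speed=5)
    F=[]
    for i in range(4): bot.dwell(.02); F.append(np.array(bot.get_state()["contact_force"])[:2]@D)
    print(A,np.mean(F).round(2))
    if np.mean(F)<-7.6: break
F=[]
for i in range(14): bot.dwell(.1); F.append(np.array(bot.get_state()["contact_force"])[:2]@D)
print(np.round(F,1)); st(bot)
s=imaging.capture("side");cv2.imwrite("pics/side5c.png",cv2.resize(s[160:380,90:380],None,fx=2.7,fy=2.7,interpolation=cv2.INTER_CUBIC))
E
```

```text
209.79999999999998 -6.07
209.99999999999997 -5.84
210.19999999999996 -6.07
210.39999999999995 -6.54
210.59999999999994 -7.52
210.79999999999993 -7.69
[-7.9 -8.  -7.5 -7.7 -7.6 -8.  -7.7 -7.  -8.  -8.3 -8.  -7.8 -8.1 -7.5]
t26.03 tcp [547.4 301.5  44. ] a 209.1 l 1.0 F along -7.54 lat -0.31 z -0.39
```

View pics/side5c.png

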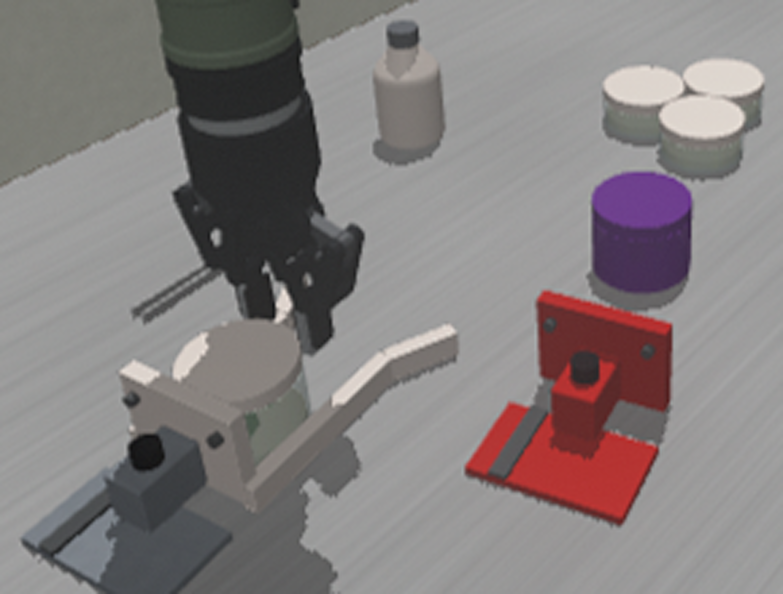

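```bash
python3 - <<'E'
from nav import *; from h import *; from bench import bot,imaging; import cv2
bot.movel(tool(204,1.2,0,0,44)[0],max_speed=10); st(bot)
bot.movel(tool(165,1.2,0,0,44)[0],max_speed=60)
bot.movel(tool(165,1.2,0,0,200)[0],max_speed=150); st(bot)
bot.move_j([-1.416,0.326,-0.193,1.052,0,1.437]); st(bot)
t=imaging.capture("top"); s=imaging.capture("side")
cv2.imwrite("pics/top6.png",t); cv2.imwrite("pics/side6.png",s)
cv2.imwrite("pics/top6c.png",cv2.resize(t[130:300,140:420],None,fx=2.85,fy=2.85,interpolation=cv2.INTER_CUBIC))
cv2.imwrite("pics/side6c.png",cv2.resize(s[240:390,90:280],None,fx=4,fy=4,interpolation=cv2.INTER_CUBIC))
d=cv2.absdiff(t,cv2.imread("pics/top0.png")).max(2); m=((d>25)*255).astype(np.uint8); n,l,stt,ce=cv2.connectedComponentsWithStats(m)
print([stt[i].tolist() for i in range(1,n) if stt[i,4]>6])
g=cv2.cvtColor(t,cv2.COLOR_BGR2GRAY)
for x0,y0,x1,y1 in((165,180,225,235),(310,170,420,240)):
  c=cv2.HoughCircles(cv2.resize(g[y0:y1,x0:x1],None,fx=4,fy=4,interpolation=cv2.INTER_CUBIC),cv2.HOUGH_GRADIENT,1,60,param1=120,param2=15,minRadius=50,maxRadius=66)
  for x,y,r in c[0]:
    u=(x/4+x0-.375,y/4+y0-.375); q=ray("top",[u],60)[0]; print(u,r/4,q[:2]@D,q[:2]@N-OFF)
E
```

```text
t26.92 tcp [547.9 296.7  44. ] a 204.2 l 1.2 F along 0.94 lat 0.19 z 0.27
t28.91 tcp [553.7 257.9 199. ] a 165.0 l 1.9 F along 0.14 lat -0.13 z -0.36
t31.99 tcp [ 157.4 -526.8  231.2] a -545.3 l 519.8 F along -0.20 lat 0.01 z -0.11
[[319, 186, 36, 35, 871], [172, 189, 35, 31, 822], [525, 367, 9, 12, 73], [492, 369, 6, 2, 9], [519, 368, 5, 3, 8], [568, 370, 22, 12, 140], [599, 370, 13, 5, 32], [614, 375, 6, 7, 23], [547, 377, 21, 10, 116], [497, 379, 8, 5, 18], [538, 385, 12, 15, 129], [561, 387, 5, 6, 20], [551, 389, 5, 5, 18]]
(np.float32(185.5), np.float32(200.75)) 14.95 251.81238579803127 -1.9592634445533577
(np.float32(360.75), np.float32(221.0)) 14.425 -192.62901686324977 113.57079900300977
(np.float32(367.25), np.float32(193.25)) 14.775 -220.0246525917938 44.08110573106467
(np.float32(388.75), np.float32(212.0)) 14.8 -267.747906327877 100.42185529837406
```

View pics/top6c.png

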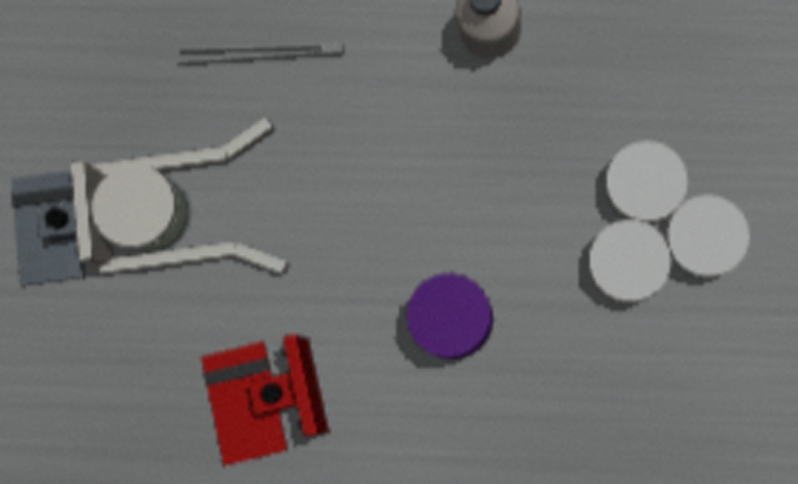

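View pics/side6c.png

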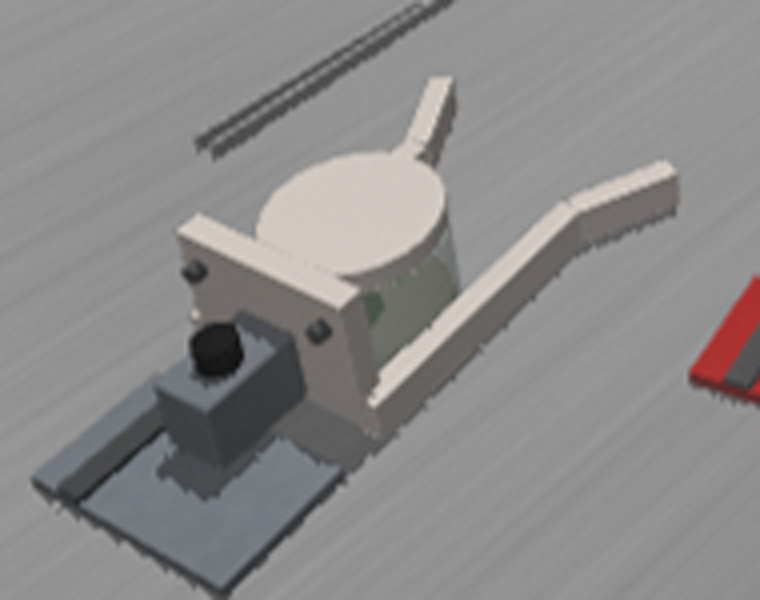

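```bash
python3 -c "
from bench import bot
bot.sign_off();print(bot.get_state()['t'])"
```

```text
the job is handed in; nothing more can be done
the job is handed in; nothing more can be done
```

The tall jar is in the viewing bay against the backstop, standing upright and let go. I handed the job in at about 32 s of the 67 s limit.

- **Push:** I used two half-open fingers as a V, with the tips about 44 mm up, over the low jars' lids. The jar came clear of the low jars and slid into the bay without being gripped or lifted.
- **Seating:** The jar met a rigid stop with its centre about 10 mm past the bay origin, inside the expected 0 to 25 mm. I held it there at about 7 to 8 N, measured at the hand, for 1.4 s, then backed off. I couldn't read the backstop sensor itself; jar friction makes its force somewhat lower than the hand's.
- **Final check:** The last top view puts the jar centre 252 mm along the bay axis, which agrees with the contact position. The before/after comparison shows changes only at the jar's old and new places and at the arm. The low jars, bottle, lid, tweezers and both look-alikes are where they were.

**Disagreements between checks:**
- The side-camera points I picked by eye read about 4 mm sideways of the top-camera fit of the bay. I used the top fit, and sideways force in the bay stayed near zero, within sensor noise of about 1 N.
- The first stop on the force threshold relaxed to about 0 N, so I found the backstop again with small steps.

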